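Close the roast-colour discs into their holder

ROBOT

A 6-joint arm with a two-finger parallel gripper is mounted at the origin on a cart in front of the work surface, level with it; the furniture and walls round the work are solid. World frame = base frame: x ahead of the robot, y to its left, z up, the work surface at z = 0. Lengths are in m, angles in degrees, forces in N, time in s.
With the tool pointing down it reaches from about 0.25 to 0.725 m from the base axis. Payload 9.7 kg.
Tool frame: the origin (TCP) lies between the finger pads; the fingertips stand 17 mm ahead of it and the grasp point (between the pads) lies 2 mm behind it; z points along the fingers, y is the direction in which the jaws open and shut (so a half turn about z gives the same grasp; the last joint's range is limited). The gripper opens to 85 mm and grips with 20 to 120 N. Pads are 22 mm wide; open, the fingers measure 114 mm over their backs; the gripper's body (76 mm by 85 mm) begins 54 mm behind the grasp point. The pads swing forward as they close: fully open they stand 13 mm farther back than shut.
Start: joints at [76.719, 4.979, 10.078, 95.1, 0, 90], TCP at [0.126, 0.535, 0.248] pointing down, gripper open.
Joint ranges: [-179.16, 179.16], [-48.56, 103.87], [-65.8, 70.77], [-126.05, 130.52], [-82.76, 87.17], [-180, 180]. Speed limits (degrees/s): [127.2, 127.2, 147.25, 180, 180, 180].

INTERFACE

Orientations are given as [roll, pitch, yaw] about the fixed x, y, z axes, in that order (R = Rz(yaw) Ry(pitch) Rx(roll)).
In Python, from workcell import monitor, cams, order gives the robot as it stands. The module is installed in compiled form; this text tells all that it offers.
- The arm moves only by the shell command python3 -m handwheel 'ROWS' [OPENING] [FORCE]. ROWS is JSON, a list of rows, each a list of 6 numbers: the shift along the tool's x, y, z in m, then the turn, a rotation vector about the tool's x, y, z in degrees. In form: [[tx, ty, tz, wx, wy, wz], ...]. A call has exactly 8 rows; each row shifts and turns the commanded pose from where the row before left it, along the tool's axes as they then stand; what a row does not reach is not made up. A row lasts 1/12 s, in which the tool goes at most 41.7 mm and 7.16 degrees, less where a joint would pass 70% of its speed; a pose out of reach is approached as far as the arm can. A call is refused whole if a number of a shift passes 0.0417 or a number of a turn 7.16, either way. A call with a gripper value outside its range is refused whole. OPENING is the opening, from -1 (shut) to 1 (fully open), set as the call begins (- or left out, the last holds). The fingers move at their own pace and stop on an object; FORCE is the grip in N (left out, the last holds). Time passes only in rows, so rows that do not move let the fingers close, or fill a call up. It gives the time, the measured TCP pose, the force and the opening at its end, in the units of the state.
- monitor.get_obs(): the state, without advancing time (a new reading comes with each control period).
- cams.camera(name): name is "side" or "top"; returns a dict with "img" (480x640x3 uint8, red, green, blue), "depth" (480x640 float32, m along the optical axis (not along the pixel's ray), 0 where there is no reading), "fx", "fy", "cx", "cy" (pixels), "rvec" (rotation vector, rad) and "tvec" (3), from world to camera coordinates, as OpenCV has them. Camera axes: x right, y down, z forward; pixel columns grow to the right and rows downward; lengths in m; the calibration is good to about 2 mm. A picture is of the moment at which its call begins.
- order.job_done(): hands the job in, once; it reports no verdict.
The state is a dict: "time": time; "q": joint angles; "qd": joint speeds; "joint_efforts": joint torques, N m; "ee_pos": TCP position; "tcp_rot": TCP orientation; "wrist_force": force on the tool from outside, world axes, zero at the start; "torque": the same for the moment, N m; "opening": finger opening in m.
Only numpy, scipy, OpenCV 4.12 (cv2) and the standard library are available. Lean on these libraries where they do the work, as an engineer would, in place of code of your own. Each camera call takes 0.05 s, during which the arm holds its last target. There are 200 camera calls.

TASK

Take the closing bar out of its slanted rest and, with the bar, gather the four colour discs lying on the grey board into one row against it and push the row together into the holder, without touching the discs with the gripper. Slide the bar on into the dovetail until both sprung catches have clicked shut behind it, then let go; leave the sample trays and the scoop around the board where they are.

Things in the scene. Friction and masses are not known exactly. Their poses are not given: they have to be found in the camera images.
- disc_holder: Fixed holder: grey board 220 (x) x 240 (y) x 10 mm, aluminium rails at its far end. Origin: centre of the underside, board top at z = 10 mm; x points from the open front edge to the back fence (inner face x = 98), y left, z up. From the front, each side has a flare (x -16 to 4), a straight lead-in (x 4 to 26, inner faces y +-104), a catch and a dovetail rail. Rails rise 23 mm over the board.
- holder_home (a point): Point on the board's top on its middle line, axes as the holder's, over which the middle of the bar's bottom edge stands when the row of discs is tight against the fence (holder x = 55 mm). The catches close once the bar is less than 4 mm short of it. The bar enters along +x, bottom edge 0 to 2 mm over the board; dovetail rails (from 7 mm short of here to the fence) leave it 2.5 mm each side.
- catch_left (a joint): Left (+y) sprung steel leaf catch, upright hinge (holder x = 32 mm, y = 105), tip at x = 46.5, y = 96.5, with a small ear. 0 = sprung in; grows to about 0.35 rad as the bar's end presses it outward, returns to 0 once the bar is past. Passing both catches takes up to about 12 N along x.
- catch_right (a joint): Right (-y) catch, same, mirrored.
- bar_grip (a point): Point on the upright grip plate of the loose aluminium closing bar (about 110 g), 40 mm above its bottom edge. Axes: x across the thickness (+x face pushes), y along, z up. Bar: 8 mm thick, 18 high, 204 long, ends bevelled 30 deg to match the dovetail. Grip: plate 8 mm thick (x), 36 wide (y), z from -22 to +21 mm. At the start the bar leans 35 deg, grip's top toward the robot.
- bar_rest: Fixed wooden rest: two slanted posts (y = +-66 mm, 14 wide) hold the bar by its bottom edge, leaning 35 deg toward -x; the space round the grip is free. Origin: centre of the underside, 36 mm below the middle of the bar's bottom edge; x level, to the bar's pushing side; y along the bar. The bar lifts out along its own z (posts reach 24 mm up along it).
- disc_1: Round brown roast-colour reference disc, 39 mm across, 10 mm high, 18 g, loose on the board. Origin: centre of the underside. All four discs are alike in size and may go in in any order.
- disc_2: Second disc, same.
- disc_3: Third disc, same.
- disc_4: Fourth disc, same.
- sample_tray: Bystander: dark tray of roasted beans, 98 x 143 x 28 mm, right of the board. Origin: centre of the underside.
- green_tray: Bystander: tray of green beans, 108 x 153 x 28 mm, beyond the board. Origin: centre of the underside.
- scoop: Bystander: aluminium bean scoop, 62 x 186 x 56 mm, right of the board. Origin: centre of the underside.
Mind the look-alikes: they are no part of the job. What is shaped like the disc_4 but pink or turquoise is not meant.

How it is judged (in metres and radians):
On the way, in this order (a step that is already met when the one before it is completed fails the run):
1. the closing bar is taken out of its rest (distance between bar_grip and bar_rest above 0.13 m), for 0.1 s.
2. all four discs lie in one row against one face of the bar, still short of the holder's back (x of each of disc_1, disc_2, disc_3, disc_4 in the frame of disc_holder below 0.058 m and ((x of disc_1 in the frame of bar_grip between 0.018 and 0.03 m and x of disc_2 in the frame of bar_grip between 0.018 and 0.03 m and x of disc_3 in the frame of bar_grip between 0.018 and 0.03 m and x of disc_4 in the frame of bar_grip between 0.018 and 0.03 m) or (x of disc_1 in the frame of bar_grip between -0.03 and -0.018 m and x of disc_2 in the frame of bar_grip between -0.03 and -0.018 m and x of disc_3 in the frame of bar_grip between -0.03 and -0.018 m and x of disc_4 in the frame of bar_grip between -0.03 and -0.018 m))), for 0.1 s.
At the end, for the whole second after the job is handed in: All four discs flat in one row in the holder, centres within 28 mm of the back fence; the bar upright, square (0.06 rad), down (within 5 mm) in the dovetail with its centre 48 to 58 mm ahead of the holder's origin; both catches sprung back (under 0.1 rad) (x of each of disc_1, disc_2, disc_3, disc_4 in the frame of disc_holder above 0.07 m and y of disc_1 in the frame of disc_holder between -0.09 and 0.09 m and z of disc_1 in the frame of disc_holder between 0.006 and 0.014 m and y of disc_2 in the frame of disc_holder between -0.09 and 0.09 m and z of disc_2 in the frame of disc_holder between 0.006 and 0.014 m and y of disc_3 in the frame of disc_holder between -0.09 and 0.09 m and z of disc_3 in the frame of disc_holder between 0.006 and 0.014 m and y of disc_4 in the frame of disc_holder between -0.09 and 0.09 m and z of disc_4 in the frame of disc_holder between 0.006 and 0.014 m and x of bar_grip in the frame of disc_holder between 0.048 and 0.058 m and y of bar_grip in the frame of disc_holder between -0.006 and 0.006 m and z of bar_grip in the frame of disc_holder between 0.046 and 0.055 m and angle between bar_grip's own z axis and vertical below 0.1 rad and angle between the x axis of bar_grip and the x axis of disc_holder, either way round below 0.06 rad and value of joint each of catch_left, catch_right below 0.1 rad); the robot touches nothing.
It fails at once if the gripper touches a disc (contact force between the fingers and disc_1 above 0.5 N or contact force between the fingers and disc_2 above 0.5 N or contact force between the fingers and disc_3 above 0.5 N or contact force between the fingers and disc_4 above 0.5 N).
It fails at once if a sample tray or the scoop is moved more than 20 mm (distance of any of sample_tray, green_tray, scoop from where it was at the start of the episode above 0.02 m).
It also fails if it takes over 40 s, if anything falls off the work surface, if the arm or the gripper's body presses on something with over 40 N, if the wrist force passes 120 N, or if a joint passes its speed limit or range.

## Working session

There is one attempt and no reset: what is moved stays moved. The work goes in short steps, Python scripts to look and compute and a shell command to move; the robot and the scene stay as the last step left them, time stands still between calls to the robot, and variables do not carry over. Pictures are saved under pics/ and viewed, about 8 in all and at most 12, crops included, and the job is handed in when it is done.

```bash
mkdir -p pics
cat > h.py <<'E'
import numpy as np, cv2
from workcell import monitor, cams, order
def shot(n,save=None):
    c=cams.camera(n)
    if save: cv2.imwrite('pics/'+save,c['img'][:,:,::-1])
    return c
def cast(c,u,v,z):
    R=cv2.Rodrigues(np.array(c['rvec'],float))[0];t=np.array(c['tvec'],float).ravel()
    d=R.T@np.array([(u-c['cx'])/c['fx'],(v-c['cy'])/c['fy'],1]);o=-R.T@t
    return o+d*(z-o[2])/d[2]
def cloud(c):
    R=cv2.Rodrigues(np.array(c['rvec'],float))[0];t=np.array(c['tvec'],float).ravel()
    v,u=np.mgrid[:480,:640];z=c['depth'].astype(float)
    p=np.stack([(u-c['cx'])/c['fx']*z,(v-c['cy'])/c['fy']*z,z],-1)
    return (p-t)@R
def proj(c,p):
    return cv2.projectPoints(np.array(p,float).reshape(-1,3),np.array(c['rvec'],float),np.array(c['tvec'],float),np.array([[c['fx'],0,c['cx']],[0,c['fy'],c['cy']],[0,0,1.]]),None)[0].reshape(-1,2)
E
python3 - <<'E'
from h import *
import pickle
a=shot('top','top1.png');b=shot('side','side1.png')
pickle.dump((a,b),open('s1.pkl','wb'))
for c in(a,b):
    R=cv2.Rodrigues(np.array(c['rvec'],float))[0];print(-R.T@np.array(c['tvec']).ravel(),c['fx'],R[2])
print(monitor.get_obs())
E
```

```text
[0.33905217 0.02224183 1.48672471] 574.2325065548519 [ 0.15943485  0.0065797  -0.98718653]
[0.51972617 0.96517823 0.94681526] 568.5844814055323 [ 0.03452963 -0.7287849  -0.68387153]
{'time': 0.1, 'q': array([ 7.67188693e+01,  5.00804297e+00,  1.00389575e+01,  9.50986821e+01,
       -5.36444078e-04,  8.99978732e+01]), 'qd': array([ 0.01020937, -0.03526492,  0.14800974,  0.11827106, -0.04839137,
        0.05372085]), 'joint_efforts': array([-1.00266203e-03, -5.21562195e+01,  4.65653694e+01,  1.60168251e-02,
        1.44355448e-05,  7.30608960e-07]), 'ee_pos': array([0.12631236, 0.53511507, 0.24765271]), 'tcp_rot': array([-1.79932232e+02,  5.33928210e-04,  1.66720997e+02]), 'wrist_force': array([ 0.04878977, -0.53260093, -0.24444698]), 'torque': array([-0.01359967, -0.05788372,  0.00695287]), 'opening': 0.08515008828355289}
```

View pics/top1.png

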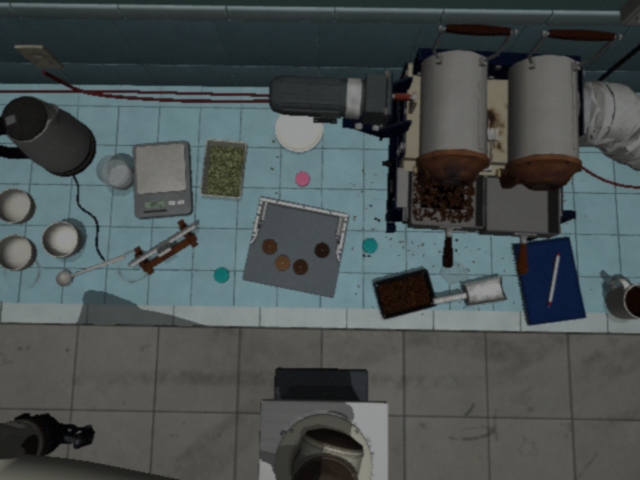

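View pics/side1.png

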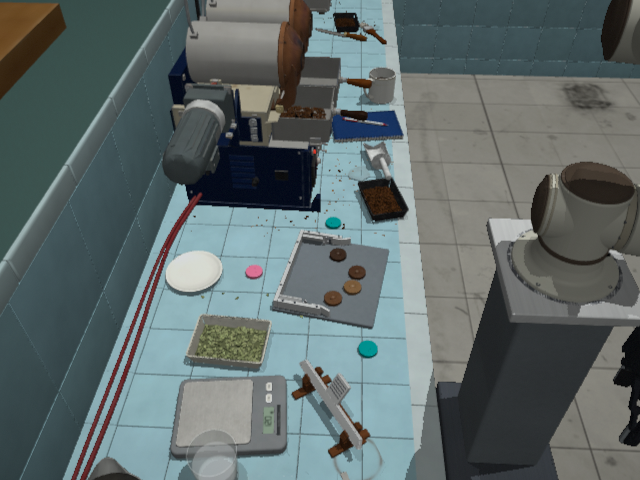

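Top view: the four brown discs are at (270,246), (283,263), (301,267) and (322,250) on the board, whose centre is near (297,250). The bar on its rest is near (165,248). The look-alikes are all off the board: turquoise at (222,275) and (370,245), pink at (303,179). I'll take the four browns on the board.

Run:
```python
from h import *
import pickle
a,b=pickle.load(open('s1.pkl','rb'))
P=cloud(a)
im=a['img'];
A=cv2.resize(im[185:305,110:360],None,fx=3.2,fy=3.2,interpolation=cv2.INTER_CUBIC)[:,:,::-1]
B=cv2.resize(b['img'][340:470,270:400],None,fx=3,fy=3,interpolation=cv2.INTER_CUBIC)[:,:,::-1]
cv2.imwrite('pics/c1.png',A);cv2.imwrite('pics/c2.png',B)
for u,v in [(250,290),(335,293),(270,246),(283,263),(301,267),(322,250),(297,225),(200,275)]: print(u,v,P[v,u].round(4),im[v,u], cast(a,u,v,.01).round(4))
# brown discs
h=cv2.cvtColor(im,cv2.COLOR_RGB2HSV)
roi=np.zeros(im.shape[:2],bool);roi[235:280,250:335]=1
m=((h[...,1]>70)&((h[...,0]<20)|(h[...,0]>170))&roi).astype(np.uint8)
n,l,s,ce=cv2.connectedComponentsWithStats(m)
for i in range(1,n):
    if s[i,4]>30: print(s[i],ce[i],cast(a,*ce[i],.020).round(4),cast(a,*ce[i],.018).round(4))
# bar points
v,u=np.mgrid[:480,:640]
r=(u>125)&(u<205)&(v>215)&(v<280)&(P[...,2]>.03)&(h[...,1]<60)
q=P[r];print(len(q),q.min(0),q.max(0))
```

```text
250 290 [ 0.4209  0.194  -0.0016] [104 131 135] [0.4203 0.1926 0.01  ]
335 293 [ 0.417  -0.0256  0.0014] [100 124 130] [ 0.4165 -0.0253  0.01  ]
270 246 [0.5342 0.1444 0.015 ] [62 45 33] [0.5349 0.1448 0.01  ]
283 263 [0.4904 0.1094 0.0183] [85 64 46] [0.4912 0.1099 0.01  ]
301 267 [0.4806 0.0628 0.0219] [51 35 27] [0.4817 0.0632 0.01  ]
322 250 [0.5257 0.0098 0.0192] [45 36 30] [0.5268 0.0097 0.01  ]
297 225 [0.5908 0.0759 0.0134] [70 75 80] [0.5914 0.076  0.01  ]
200 275 [0.457  0.3242 0.0031] [100 126 131] [0.4564 0.3228 0.01  ]
[263 240  14  14 159] [269.22012579 246.3836478 ] [0.5325 0.1459 0.02  ] [0.5328 0.1461 0.018 ]
[316 244  13  13 136] [321.73529412 249.86764706] [0.5259 0.0105 0.02  ] [0.5261 0.0105 0.018 ]
[275 256  15  14 166] [282.15662651 262.54819277] [0.4913 0.1115 0.02  ] [0.4915 0.1116 0.018 ]
[294 260  13  14 153] [300.03267974 266.66013072] [0.4816 0.0654 0.02  ] [0.4818 0.0655 0.018 ]
558 [0.33905217 0.02224183 0.03028648] [0.58966604 0.50195185 1.48672471]
```

View pics/c1.png

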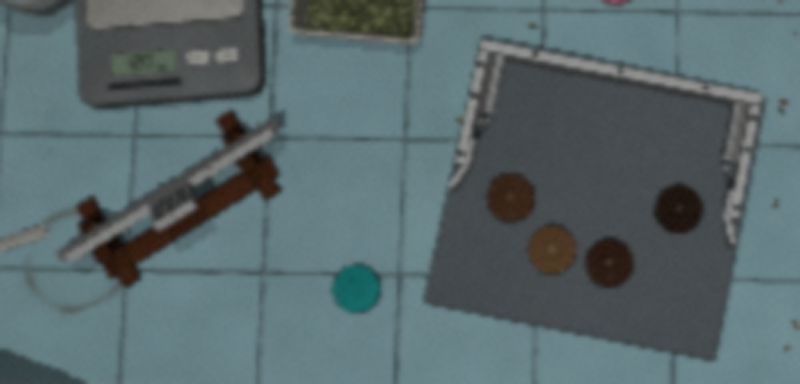

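View pics/c2.png

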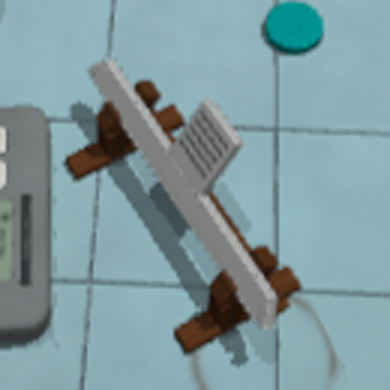

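Crop check: four brown discs, and the turquoise one is off the board. The grip plate leans toward the lower right (toward the robot). Now I'll measure the board and the bar.

```bash
python3 - <<'E'
from h import *
import pickle
a,b=pickle.load(open('s1.pkl','rb'))
f=lambda x,y:(110+x/3.2-.3,185+y/3.2-.3)
fl=cast(a,*f(425,300),.01);fr=cast(a,*f(716,359),.01);bl=cast(a,*f(483,38),.033);br=cast(a,*f(763,92),.033)
for n,p in zip('fl fr bl br'.split(),(fl,fr,bl,br)): print(n,p.round(4))
print(np.linalg.norm(fl-fr),np.linalg.norm((bl-br)))
for d in (fl-fr,bl-br): print('yaw from y-axis',np.degrees(np.arctan2(-d[0],d[1])))
d=(fl+fr)/2-(bl+br)/2; print('yaw mid',np.degrees(np.arctan2(-d[1],-d[0])),np.linalg.norm(d[:2]),((fl+fr+bl+br)/4).round(4))
# bar masks
for c,(x0,x1,y0,y1),nm in((a,(120,205,212,280),'a'),(b,(295,375,355,450),'b')):
    im=c['img'];h=cv2.cvtColor(im,cv2.COLOR_RGB2HSV);m=np.zeros(im.shape[:2],np.uint8)
    m[y0:y1,x0:x1]=((h[...,1]<45)&(h[...,2]>75))[y0:y1,x0:x1]
    n,l,s,ce=cv2.connectedComponentsWithStats(m)
    i=1+np.argmax(s[1:,4]);k=(l==i);print(nm,s[i],ce[i]);print(cv2.minAreaRect(np.argwhere(k)[:,::-1].astype(np.float32)))
    P=cloud(c)[k];print(len(P),P.mean(0).round(4),P.min(0).round(3),P.max(0).round(3))
    e=np.linalg.svd(P-P.mean(0),full_matrices=False);print(e[1],e[2].round(3))
    cv2.imwrite(f'pics/m{nm}.png',cv2.resize((k*255).astype(np.uint8)[y0:y1,x0:x1],None,fx=4,fy=4,interpolation=0))
# whole-grid bright values
g=cv2.cvtColor(b['img'],cv2.COLOR_RGB2HSV)
R=lambda x,y:(270+x/3,340+y/3)
P=cloud(b)
for x,y in[(98,65),(270,320),(210,105),(238,142),(210,145),(180,150),(205,190)]:
    u,v=R(x,y);print((x,y),(round(u,1),round(v,1)),P[round(v),round(u)].round(4))
E
python3 -c "
import cv2,numpy as np
a=cv2.imread('pics/ma.png');b=cv2.imread('pics/mb.png')
o=np.zeros((max(a.shape[0],b.shape[0]),a.shape[1]+b.shape[1],3),np.uint8);o[:a.shape[0],:a.shape[1]]=a;o[:b.shape[0],a.shape[1]:]=b;cv2.imwrite('pics/mm.png',o);print(a.shape)"
```

```text
fl [0.4495 0.2129 0.01  ]
fr [ 0.4066 -0.0214  0.01  ]
bl [0.6605 0.171  0.033 ]
br [ 0.6199 -0.0559  0.033 ]
0.23828319707027612 0.2305249266641886
yaw from y-axis -10.384238299090802
yaw from y-axis -10.130974162737353
yaw mid -10.199557548925567 0.21557159626517847 [0.5341 0.0767 0.0215]
a [128 243  43  24 231] [148.39393939 255.55844156]
((148.4000244140625, 255.30003356933594), (11.62755298614502, 45.16857147216797), 63.43495178222656)
231 [0.4995 0.4464 0.0532] [ 0.473  0.383 -0.007] [0.534 0.5   0.094]
[0.561515   0.27977238 0.08977512] [[-0.243  0.856 -0.456]
 [ 0.499 -0.293 -0.816]
 [-0.832 -0.426 -0.356]]
b [ 299  357   63   93 1519] [333.64516129 399.44963792]
((339.6177978515625, 398.69317626953125), (106.56346130371094, 31.250629425048828), 56.944175720214844)
1519 [0.5256 0.4183 0.0562] [ 0.474  0.29  -0.004] [0.597 0.965 0.947]
[2.84445334 1.62355151 0.52261542] [[-0.181  0.682  0.709]
 [-0.532  0.539 -0.654]
 [-0.827 -0.495  0.265]]
(98, 65) (302.7, 361.7) [0.5852 0.3392 0.0505]
(270, 320) (360.0, 446.7) [0.4773 0.4984 0.0409]
(210, 105) (340.0, 375.0) [0.515  0.3889 0.0871]
(238, 142) (349.3, 387.3) [0.4987 0.4115 0.0855]
(210, 145) (340.0, 388.3) [0.5142 0.4086 0.0766]
(180, 150) (330.0, 390.0) [0.5319 0.4034 0.0605]
(205, 190) (338.3, 403.3) [0.5168 0.4265 0.0568]
(272, 340, 3)
```

View pics/mm.png

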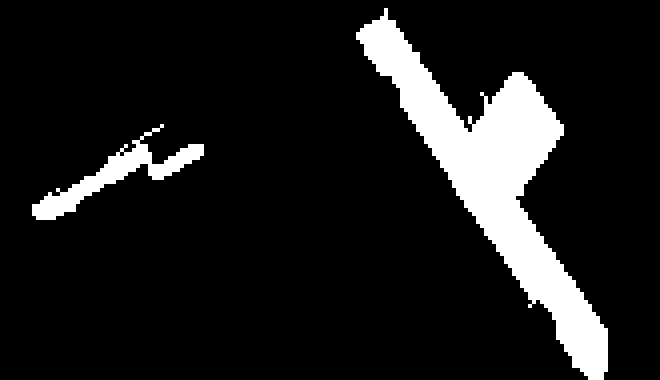

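Run:
```python
from h import *
import pickle
a,b=pickle.load(open('s1.pkl','rb'))
print('top plate-top centre',cast(a,164.5,252.3,.086))
p=cast(b,339.5,373,.0837);q=cast(b,350.75,387.5,.0837);d=q-p
print('side top-edge',p,q,np.linalg.norm(d),np.degrees(np.arctan2(-d[0],d[1])),(p+q)/2)
f=lambda x,y:(110+x/3.2-.3,185+y/3.2-.3)
p=cast(a,*f(65,252),.05);q=cast(a,*f(280,120),.05);d=p-q
print('top ends',p,q,np.linalg.norm(d),np.degrees(np.arctan2(-d[0],d[1])),(p+q)/2)
p=cast(b,302,362,.05);q=cast(b,360,446,.05);d=q-p
print('side ends',p,q,np.linalg.norm(d),np.degrees(np.arctan2(-d[0],d[1])),(p+q)/2)
```

```text
top plate-top centre [0.50463815 0.39739331 0.086     ]
side top-edge [0.51599308 0.38244183 0.0837    ] [0.49555643 0.41122118 0.0837    ] 0.03529741824569657 35.3791403358752 [0.50577476 0.39683151 0.0837    ]
top ends [0.47916323 0.49213405 0.05      ] [0.58733955 0.32842213 0.05      ] 0.1962236192839567 33.455628667732725 [0.53325139 0.41027809 0.05      ]
side ends [0.5871318  0.33888454 0.05      ] [0.4777395  0.50132517 0.05      ] 0.19584083088103438 33.95748438041146 [0.53243565 0.42010486 0.05      ]
```

```bash
cat >> h.py <<'E'
from scipy.spatial.transform import Rotation as Ro
def state():
    o=monitor.get_obs();return np.array(o['ee_pos']),Ro.from_euler('xyz',o['tcp_rot'],degrees=True),o
def frame(yaw,lean):
    """columns: tool axes for gripping the bar whose x has this yaw, leaning back by lean (deg); tool y=x_b, z=-z_b"""
    B=Ro.from_euler('zy',[yaw,-lean],degrees=True).as_matrix()
    return Ro.from_matrix(np.c_[B[:,0:1]*0-B[:,1:2]*-1*1,B[:,0:1],-B[:,2:3]]) if 0 else Ro.from_matrix(np.stack([np.cross(B[:,0],-B[:,2]),B[:,0],-B[:,2]],1))
def rows(p,R,n,p0=None,R0=None):
    if p0 is None: p0,R0,_=state()
    w=(R0.inv()*R).as_rotvec()/n;S=sum(Ro.from_rotvec(w*k).as_matrix() for k in range(n))
    t=np.linalg.solve(S,R0.inv().apply(np.array(p)-p0))
    print(n,'rows of',np.r_[t,0,0,0].round(4)[:3].tolist(),np.degrees(w).round(2).tolist());return t,w
E
python3 - <<'E'
from h import *
G=np.array([.516,.404,.069]);R=frame(34,35);zb=-R.as_matrix()[:,2]
print(R.as_matrix().round(3),state()[1].as_matrix().round(3))
for n in(8,16):rows(G+.072*zb,R,n)
E
```

```text
[[-0.458  0.679  0.574]
 [ 0.829  0.559  0.   ]
 [-0.321  0.476 -0.819]] [[-0.973  0.23  -0.   ]
 [ 0.23   0.973 -0.001]
 [-0.    -0.001 -1.   ]]
8 rows of [-0.0429, 0.0059, 0.025] [-2.55, -3.68, 5.17]
16 rows of [-0.0212, 0.0033, 0.0129] [-1.28, -1.84, 2.59]
```

```bash
python3 - <<'E'
s=open('h.py').read()
i=s.index("    B=Ro.from_euler('zy'");j=s.index("def rows")
s=s[:i]+"    B=Ro.from_euler('ZY',[yaw,-lean],degrees=True).as_matrix()\n    return Ro.from_matrix(np.stack([np.cross(B[:,0],-B[:,2]),B[:,0],-B[:,2]],1))\n"+s[j:]
open('h.py','w').write(s)
E
python3 - <<'E'
from h import *
G=np.array([.516,.404,.069]);R=frame(34,35);zb=-R.as_matrix()[:,2]
print(R.as_matrix().round(3))
for n in(12,16):rows(G+.072*zb,R,n)
E
```

```text
[[-0.559  0.679  0.476]
 [ 0.829  0.458  0.321]
 [ 0.     0.574 -0.819]]
12 rows of [-0.0318, 0.0021, 0.0125] [-2.78, -1.08, 3.45]
16 rows of [-0.0238, 0.0017, 0.0094] [-2.09, -0.81, 2.59]
```

```bash
python3 -m handwheel '[[-0.0238,0.0017,0.0094,-2.09,-0.81,2.59],[-0.0238,0.0017,0.0094,-2.09,-0.81,2.59],[-0.0238,0.0017,0.0094,-2.09,-0.81,2.59],[-0.0238,0.0017,0.0094,-2.09,-0.81,2.59],[-0.0238,0.0017,0.0094,-2.09,-0.81,2.59],[-0.0238,0.0017,0.0094,-2.09,-0.81,2.59],[-0.0238,0.0017,0.0094,-2.09,-0.81,2.59],[-0.0238,0.0017,0.0094,-2.09,-0.81,2.59]]' 0.1
python3 -m handwheel '[[-0.0238,0.0017,0.0094,-2.09,-0.81,2.59],[-0.0238,0.0017,0.0094,-2.09,-0.81,2.59],[-0.0238,0.0017,0.0094,-2.09,-0.81,2.59],[-0.0238,0.0017,0.0094,-2.09,-0.81,2.59],[-0.0238,0.0017,0.0094,-2.09,-0.81,2.59],[-0.0238,0.0017,0.0094,-2.09,-0.81,2.59],[-0.0238,0.0017,0.0094,-2.09,-0.81,2.59],[-0.0238,0.0017,0.0094,-2.09,-0.81,2.59]]'
python3 - <<'E'
from h import *
c=shot('side');A=cv2.resize(c['img'][300:480,240:440],None,fx=4,fy=4,interpolation=cv2.INTER_CUBIC)[:,:,::-1].copy()
c2=shot('top')
G=np.array([.516,.404,.069]);R=frame(34,35);M=R.as_matrix();zb=-M[:,2]
p,Rr,o=state();print(o['opening'],o['q'].round(1))
for P in (p, p+.017*Rr.as_matrix()[:,2], G):
  u,v=proj(c,P)[0];cv2.circle(A,(int((u-240)*4),int((v-300)*4)),4,(0,0,255),1)
cv2.imwrite('pics/p1.png',A)
rows(G+.002*zb,R,6)
E
```

```text
time: 0.77
ee_pos: [0.3138, 0.4821, 0.1816]
tcp_rot: [162.4, 3.3, 145.2]
wrist_force: [0.0, 0.2, 0.1]
opening: 0.0469
time: 1.43
ee_pos: [0.4822, 0.3796, 0.1277]
tcp_rot: [144.9, -0.2, 123.8]
wrist_force: [0.2, -0.0, 0.7]
opening: 0.0472
0.04687395878018529 [ 39.5 -18.6 -33.1  40.8  -3.2  94.8]
6 rows of [0.0005, 0.0005, 0.0115] [-0.01, 0.01, -0.05]
```

View pics/p1.png

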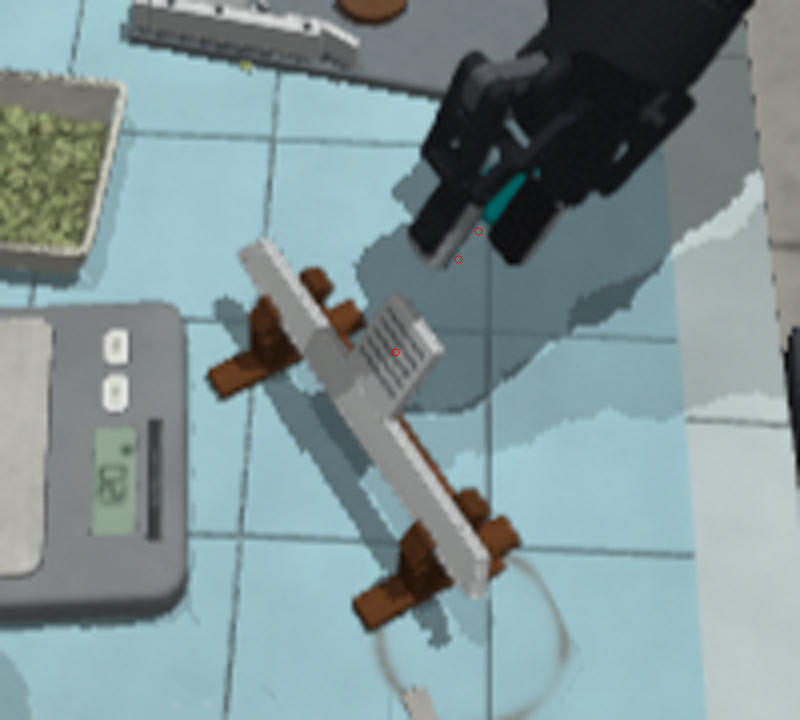

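The view shows the jaws straddling the plate's line. The predicted grip point (395,352) lies on the plate's middle, so I'll go in.

```bash
python3 -m handwheel '[[0.0005,0.0005,0.0115,0,0,0],[0.0005,0.0005,0.0115,0,0,0],[0.0005,0.0005,0.0115,0,0,0],[0.0005,0.0005,0.0115,0,0,0],[0.0005,0.0005,0.0115,0,0,0],[0.0005,0.0005,0.0115,0,0,0],[0,0,0,0,0,0],[0,0,0,0,0,0]]'
python3 -m handwheel '[[0,0,0,0,0,0],[0,0,0,0,0,0],[0,0,0,0,0,0],[0,0,0,0,0,0],[0,0,0,0,0,0],[0,0,0,0,0,0],[0,0,0,0,0,0],[0,0,0,0,0,0]]' -1 60
```

```text
time: 2.2
ee_pos: [0.5142, 0.4071, 0.0718]
tcp_rot: [145.1, -0.1, 124.0]
wrist_force: [0.4, -0.2, 1.1]
opening: 0.0473
time: 2.87
ee_pos: [0.5147, 0.4068, 0.0741]
tcp_rot: [144.9, -0.1, 124.0]
wrist_force: [-4.4, -3.8, 5.9]
opening: 0.0075
```

```bash
python3 -m handwheel '[[0,0,-0.008,0,0,0],[0,0,-0.008,0,0,0],[0,0,-0.008,0,0,0],[0,0,-0.008,0,0,0],[0,0,-0.008,0,0,0],[0,0,-0.01,0,0,0],[0,0,-0.01,0,0,0],[0,0,-0.01,0,0,0]]'
python3 - <<'E'
from h import *
p,R,o=state();print(p,o['opening'],o['wrist_force'])
# staging pose: upright over free table side, between rest and board front, bar yaw -10.2
yaw=-10.2
H=np.array([.5341,.0767]);c,s=np.cos(np.radians(yaw)),np.sin(np.radians(yaw))
for nm,D in zip('1324',[(.5325,.1459),(.5259,.0105),(.4913,.1115),(.4816,.0654)]):
    d=np.array(D)-H;print(nm,'holder x,y',(c*d[0]+s*d[1]).round(4),(-s*d[0]+c*d[1]).round(4))
for h in(-.085,-.1,-.14): print(h,H+h*np.array([c,s]))
E
```

```text
time: 3.53
ee_pos: [0.4809, 0.3839, 0.1319]
tcp_rot: [144.9, -0.1, 124.0]
wrist_force: [0.7, 0.3, -1.1]
opening: 0.0073
[0.48090886 0.3838586  0.13186255] 0.0072700090447365235 [ 0.68265414  0.28962095 -1.07697826]
1 holder x,y -0.0138 0.0678
3 holder x,y 0.0037 -0.0666
2 holder x,y -0.0483 0.0267
4 holder x,y -0.0497 -0.0204
-0.085 [0.45044337 0.0917522 ]
-0.1 [0.43568044 0.09440847]
-0.14 [0.39631261 0.10149186]
```

Run:
```python
from h import *
rows([.4455,.0926,.13],frame(-10.2,0),16)
```

```text
16 rows of [-0.0176, -0.006, -0.0027] [2.08, -0.85, 2.67]
```

```bash
python3 -m handwheel '[[-0.0176,-0.006,-0.0027,2.08,-0.85,2.67],[-0.0176,-0.006,-0.0027,2.08,-0.85,2.67],[-0.0176,-0.006,-0.0027,2.08,-0.85,2.67],[-0.0176,-0.006,-0.0027,2.08,-0.85,2.67],[-0.0176,-0.006,-0.0027,2.08,-0.85,2.67],[-0.0176,-0.006,-0.0027,2.08,-0.85,2.67],[-0.0176,-0.006,-0.0027,2.08,-0.85,2.67],[-0.0176,-0.006,-0.0027,2.08,-0.85,2.67]]'
python3 -m handwheel '[[-0.0176,-0.006,-0.0027,2.08,-0.85,2.67],[-0.0176,-0.006,-0.0027,2.08,-0.85,2.67],[-0.0176,-0.006,-0.0027,2.08,-0.85,2.67],[-0.0176,-0.006,-0.0027,2.08,-0.85,2.67],[-0.0176,-0.006,-0.0027,2.08,-0.85,2.67],[-0.0176,-0.006,-0.0027,2.08,-0.85,2.67],[-0.0176,-0.006,-0.0027,2.08,-0.85,2.67],[-0.0176,-0.006,-0.0027,2.08,-0.85,2.67]]'
python3 - <<'E'
from h import *
import pickle
a=shot('top');b=shot('side');pickle.dump((a,b),open('s2.pkl','wb'))
A=cv2.resize(a['img'][190:310,220:370],None,fx=3,fy=3,interpolation=cv2.INTER_CUBIC)
B=cv2.resize(b['img'][220:340,260:420],None,fx=2.8,fy=3,interpolation=cv2.INTER_CUBIC)
A=cv2.resize(A,(400,320));B=cv2.resize(b['img'][220:348,260:420],(400,320),interpolation=cv2.INTER_CUBIC)
cv2.imwrite('pics/p2.png',cv2.convertScaleAbs(np.hstack([cv2.resize(a['img'][190:310,220:370],(400,320),interpolation=cv2.INTER_CUBIC),B]),alpha=1.5)[:,:,::-1])
print(state()[2])
E
```

```text
time: 4.2
ee_pos: [0.4914, 0.2345, 0.1234]
tcp_rot: [162.6, -3.5, 101.7]
wrist_force: [0.4, 0.3, -0.9]
opening: 0.0072
time: 4.87
ee_pos: [0.446, 0.0924, 0.1304]
tcp_rot: [-179.9, 0.0, 79.7]
wrist_force: [0.3, -0.4, -1.8]
opening: 0.007
{'time': 4.9667, 'q': array([ 1.16299646e+01, -8.59414723e+00, -1.61862245e+01,  8.24963347e+01,
       -4.58722710e-03,  1.12024938e+02]), 'qd': array([ 1.96800419, -0.29495793, -0.91874717, -3.68336715,  0.61120952,
       -1.17451468]), 'joint_efforts': array([ -1.1998909 , -37.71256685,  47.68459797,   1.16263513,
        -0.13550003,   0.24151255]), 'ee_pos': array([0.44625871, 0.0918251 , 0.1303235 ]), 'tcp_rot': array([-1.79919761e+02,  3.74078254e-02,  7.96050565e+01]), 'wrist_force': array([ 0.77420344,  0.05401561, -0.96235079]), 'torque': array([ 0.02624328, -0.02389316, -0.02231301]), 'opening': 0.006947595679401334}
```

View pics/p2.png

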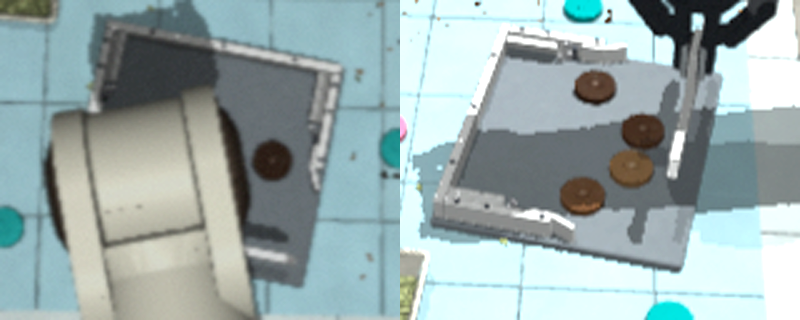

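Run:
```python
from h import *
import pickle
a,b=pickle.load(open('s2.pkl','rb'))
f=lambda c,x0,y0:cv2.resize(c['img'][y0:y0+60,x0:x0+40],(400,600),interpolation=cv2.INTER_CUBIC)
o=np.hstack([f(a,305,255),f(b,350,235)])
cv2.imwrite('pics/p3.png',cv2.convertScaleAbs(o,alpha=1.3)[:,:,::-1])
```

```text
(no output)
```

View pics/p3.png

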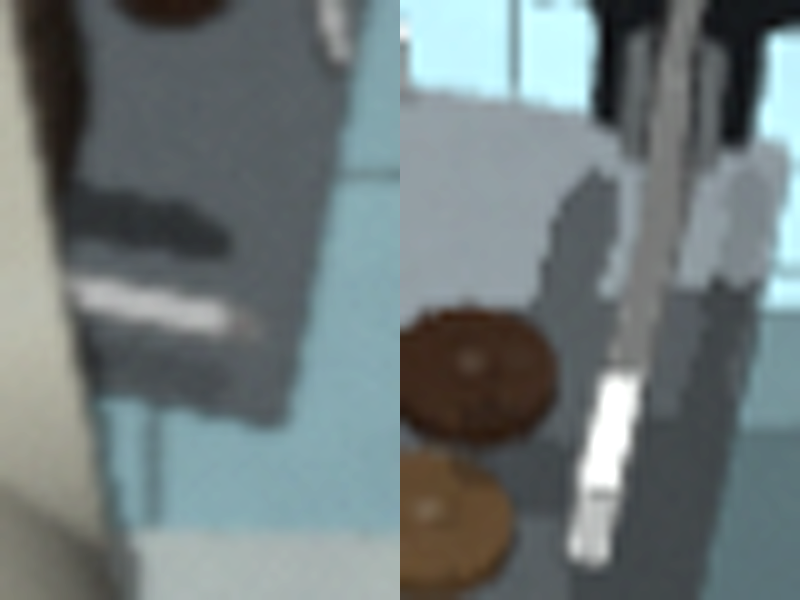

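Run:
```python
from h import *
import pickle
a,b=pickle.load(open('s2.pkl','rb'))
p,R,_=state();M=Ro.from_euler('z',-10.2,degrees=True).as_matrix()
fa=lambda x,y:(305+x/10-.5,255+y/10-.5)
fb=lambda x,y:(350+(x-400)/10-.5,235+y/10-.5)
for dz in (.040,.043,.046):
    zb=p[2]-dz
    for n,q in(('R top',cast(a,*fa(232,319),zb+.018)),('R bot',cast(a,*fa(262,332),zb)),('L top',cast(b,*fb(600,492),zb+.018)),('L bot',cast(b,*fb(590,565),zb))):
        print(dz,n,(M.T@(q-p)*1000).round(1))
# rail right tip in this top view vs s1, board front-right corner
print(cast(a,*fa(285,425),.01), p)
```

```text
0.04 R top [ -2.1 -98.2 -22. ]
0.04 R bot [  -2.6 -106.1  -40. ]
0.04 L top [ -1.3  95.1 -22. ]
0.04 L bot [ -1.   98.6 -40. ]
0.043 R top [ -1.9 -98.2 -25. ]
0.043 R bot [  -2.4 -106.1  -43. ]
0.043 L top [ -1.1  92.3 -25. ]
0.043 L bot [ -0.7  95.9 -43. ]
0.046 R top [ -1.7 -98.3 -28. ]
0.046 R bot [  -2.2 -106.2  -46. ]
0.046 L top [ -0.8  89.5 -28. ]
0.046 L bot [ -0.4  93.2 -46. ]
[ 0.40626642 -0.02030069  0.01      ] [0.44625871 0.0918251  0.1303235 ]
```

```bash
cat >> h.py <<'E'
YAW=-10.2;H=np.array([.534,.0767,0])
MH=Ro.from_euler('z',YAW,degrees=True).as_matrix()
def inh():
    p,R,o=state();return (MH.T@(p-H)*1000).round(1),(frame(YAW,0).inv()*R).as_rotvec(degrees=True).round(2),(MH.T@o['wrist_force']).round(1)
E
python3 - <<'E'
from h import *
print(inh());rows(H+MH@[-.09,.004,.056],frame(YAW,0),6)
E
```

```text
(array([-89. ,  -0.7, 130.3]), array([ 0.08, -0.04,  0.19]), array([ 0.8,  0.2, -1. ]))
6 rows of [0.0008, -0.0002, 0.0124] [-0.01, 0.01, -0.03]
```

```bash
python3 -m handwheel '[[0.0008,0,0.012,0,0,0],[0.0008,0,0.012,0,0,0],[0.0008,0,0.012,0,0,0],[0.0008,0,0.012,0,0,0],[0.0008,0,0.012,0,0,0],[0.0008,0,0.012,0,0,-0.2],[0,0,0,0,0,0],[0,0,0,0,0,0]]'; python3 -c "from h import *;print(inh())"
python3 -m handwheel '[[0,0,0.001,0,0,0],[0,0,0.001,0,0,0],[0,0,0.001,0,0,0],[0,0,0.001,0,0,0],[0,0,0,0,0,0],[0,0,0,0,0,0],[0,0,0,0,0,0],[0,0,0,0,0,0]]'; python3 -c "from h import *;print(inh())"
```

```text
time: 5.63
ee_pos: [0.4468, 0.0981, 0.0563]
tcp_rot: [-179.9, 0.0, 80.0]
wrist_force: [-0.8, 1.2, -1.2]
opening: 0.0069
(array([-89.6,   5.6,  56.3]), array([ 0.1 , -0.02, -0.22]), array([-1. ,  1. , -1.2]))
time: 6.3
ee_pos: [0.4474, 0.098, 0.0547]
tcp_rot: [180.0, -0.0, 80.0]
wrist_force: [-6.3, -1.3, 11.4]
opening: 0.0072
(array([-89. ,   5.6,  54.7]), array([-0.  ,  0.03, -0.19]), array([-5.9, -2.4, 11.4]))
```

```bash
python3 -m handwheel '[[0,0,-0.001,0,0,0.1],[0,0,-0.001,0,0,0.1],[0,0,0,0,0,0],[0,0,0,0,0,0],[0,0,0,0,0,0],[0,0,0,0,0,0],[0,0,0,0,0,0],[0,0,0,0,0,0]]'; python3 -c "from h import *;print(inh())"
```

```text
time: 6.97
ee_pos: [0.4472, 0.0979, 0.0553]
tcp_rot: [-179.9, 0.0, 79.8]
wrist_force: [0.1, 0.5, -1.8]
opening: 0.0072
(array([-89.2,   5.5,  55.3]), array([ 0.06, -0.  ,  0.01]), array([ 0. ,  0.5, -1.8]))
```

```bash
python3 -m handwheel '[[0,0.004,-0.0007,0,0,0],[0,0.005,0,0,0,0],[0,0.005,0,0,0,0],[0,0.005,0,0,0,0],[0,0.005,0,0,0,0],[0,0.005,0,0,0,0],[0,0.005,0,0,0,0],[0,0.005,0,0,0,0]]'
python3 -m handwheel '[[0,0.005,0,0,0,0],[0,0.005,0,0,0,0],[0,0.004,0,0,0,0],[0,0.003,0,0,0,0],[0,0.002,0,0,0,0],[0,0.001,0,0,0,0],[0,0,0,0,0,0],[0,0,0,0,0,0]]'
python3 - <<'E'
from h import *
import pickle
print(inh())
a=shot('top');b=shot('side');pickle.dump((a,b),open('s3.pkl','wb'))
A=cv2.resize(a['img'][220:295,300:360],(480,600),interpolation=cv2.INTER_CUBIC)
B=cv2.resize(b['img'][225:325,265:395],(320,246),interpolation=cv2.INTER_CUBIC)
C=cv2.resize(b['img'][265:325,300:360],(320,320),interpolation=cv2.INTER_CUBIC)
D=np.zeros((600,320,3),np.uint8);D[:246]=B;D[280:]=C
cv2.imwrite('pics/p4.png',cv2.convertScaleAbs(np.hstack([A,D]),alpha=1.3)[:,:,::-1])
E
```

```text
time: 7.63
ee_pos: [0.4861, 0.0909, 0.056]
tcp_rot: [-179.9, 0.0, 79.8]
wrist_force: [-0.5, 0.5, -0.9]
opening: 0.0072
time: 8.3
ee_pos: [0.5052, 0.0875, 0.0561]
tcp_rot: [-180.0, 0.0, 79.8]
wrist_force: [-0.2, -1.1, -2.3]
opening: 0.0071
(array([-30.2,   5.5,  56.1]), array([ 0.05, -0.  ,  0.02]), array([ 0. , -1.1, -2.3]))
```

View pics/p4.png

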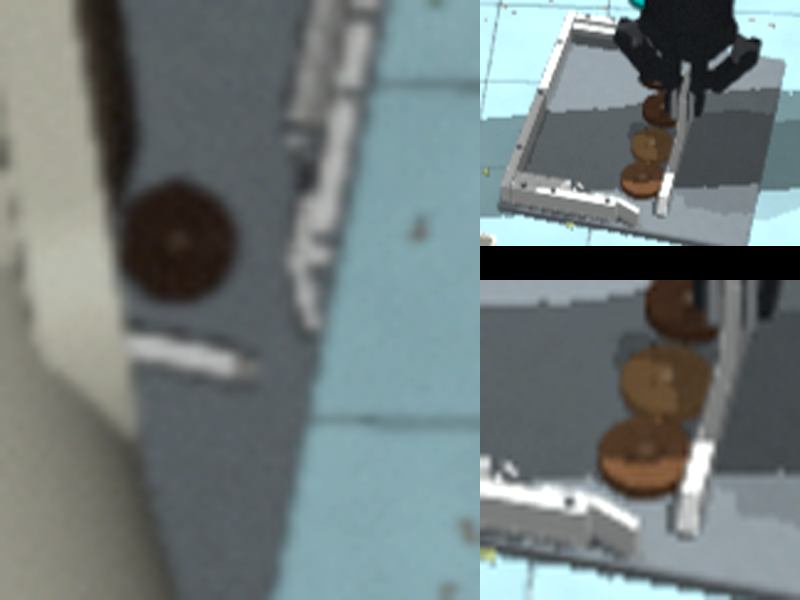

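Run:
```python
from h import *
import pickle
a,b=pickle.load(open('s3.pkl','rb'))
hh=lambda q:(MH.T@(q-H)*1000).round(1)
fa=lambda x,y:(300+x/8-.5,220+y/8-.5)
fb=lambda x,y:(300+(x-480)*60/320-.5,265+(y-280)*60/320-.5)
print('top: bar tip bot',hh(cast(a,*fa(258,372),.011)),'bar top end',hh(cast(a,*fa(238,365),.029)))
for q in[(291,250),(297,230),(308,185)]:print('rail inner?',hh(cast(a,*fa(*q),.033)))
print('side: tip bot',hh(cast(b,*fb(684,534),.011)),'top',hh(cast(b,*fb(690,492),.029)))
for q in[(592,488),(540,480)]:print('rail',hh(cast(b,*fb(*q),.033)))
def inv(c,P):return proj(c,[H+MH@(np.array(p)/1000) for p in P])
s=inv(a,[(4,-104,33),(26,-104,33),(-16,-116,33)]);print('pred top crop',((s-[300,220]+.5)*8).round(0))
s=inv(b,[(4,104,33),(26,104,33)]);print('pred side crop',((s-[300,265]+.5)*320/60+[480,280]).round(0))
# intensity profiles in top view along holder y at x=15 z=33 and side
g=cv2.cvtColor(a['img'],cv2.COLOR_RGB2GRAY).astype(np.float32)
for x in(10,18):
    ys=np.arange(-118,-96,2.);s=inv(a,[(x,y,33) for y in ys]).astype(np.float32)
    print('x',x,list(zip(ys,cv2.remap(g,s[:,0],s[:,1],1).ravel().round())))
g=cv2.cvtColor(b['img'],cv2.COLOR_RGB2GRAY).astype(np.float32)
for x in(10,18):
    ys=np.arange(94,120,2.);s=inv(b,[(x,y,33) for y in ys]).astype(np.float32)
    print('x',x,list(zip(ys,cv2.remap(g,s[:,0],s[:,1],1).ravel().round())))
```

```text
top: bar tip bot [-31.2 -99.8  11. ] bar top end [-32.1 -93.   29. ]
rail inner? [   6.9 -102.6   33. ]
rail inner? [  13.6 -103.2   33. ]
rail inner? [  28.5 -104.    33. ]
side: tip bot [-28.8 100.9  11. ] top [-29.4  94.   29. ]
rail [  8.2 104.2  33. ]
rail [ 29.2 104.8  33. ]
pred top crop [[294. 260.]
 [307. 193.]
 [319. 328.]]
pred side crop [[602. 489.]
 [548. 480.]]
x 10 [(np.float64(-118.0), np.float32(87.0)), (np.float64(-116.0), np.float32(84.0)), (np.float64(-114.0), np.float32(91.0)), (np.float64(-112.0), np.float32(100.0)), (np.float64(-110.0), np.float32(107.0)), (np.float64(-108.0), np.float32(120.0)), (np.float64(-106.0), np.float32(120.0)), (np.float64(-104.0), np.float32(106.0)), (np.float64(-102.0), np.float32(82.0)), (np.float64(-100.0), np.float32(72.0)), (np.float64(-98.0), np.float32(70.0))]
x 18 [(np.float64(-118.0), np.float32(92.0)), (np.float64(-116.0), np.float32(89.0)), (np.float64(-114.0), np.float32(108.0)), (np.float64(-112.0), np.float32(126.0)), (np.float64(-110.0), np.float32(133.0)), (np.float64(-108.0), np.float32(130.0)), (np.float64(-106.0), n
[... 516 characters left out ...]
), np.float32(196.0)), (np.float64(112.0), np.float32(203.0)), (np.float64(114.0), np.float32(198.0)), (np.float64(116.0), np.float32(180.0)), (np.float64(118.0), np.float32(151.0))]
x 18 [(np.float64(94.0), np.float32(72.0)), (np.float64(96.0), np.float32(73.0)), (np.float64(98.0), np.float32(73.0)), (np.float64(100.0), np.float32(79.0)), (np.float64(102.0), np.float32(96.0)), (np.float64(104.0), np.float32(111.0)), (np.float64(106.0), np.float32(133.0)), (np.float64(108.0), np.float32(157.0)), (np.float64(110.0), np.float32(169.0)), (np.float64(112.0), np.float32(171.0)), (np.float64(114.0), np.float32(177.0)), (np.float64(116.0), np.float32(174.0)), (np.float64(118.0), np.float32(135.0))]
```

The four discs are lining up on the bar's pushing face, and the end gaps are 3.2 mm right and 3.6 mm left, so it's centred. I'll push on into the lead-in.

```bash
python3 -m handwheel '[[0,0.003,0,0,0,0],[0,0.004,0,0,0,0],[0,0.004,0,0,0,0],[0,0.004,0,0,0,0],[0,0.004,0,0,0,0],[0,0.004,0,0,0,0],[0,0.004,0,0,0,0],[0,0.003,0,0,0,0]]'; python3 -c "from h import *;print(inh())"
python3 -m handwheel '[[0,0.003,0,0,0,0],[0,0.003,0,0,0,0],[0,0.003,0,0,0,0],[0,0.002,0,0,0,0],[0,0.001,0,0,0,0],[0,0,0,0,0,0],[0,0,0,0,0,0],[0,0,0,0,0,0]]'
python3 - <<'E'
from h import *
import pickle
print(inh())
b=shot('side');pickle.dump(b,open('s4.pkl','wb'))
cv2.imwrite('pics/p5.png',cv2.convertScaleAbs(cv2.resize(b['img'][225:325,265:395],(780,600),interpolation=cv2.INTER_CUBIC),alpha=1.3)[:,:,::-1])
E
```

```text
time: 9.07
ee_pos: [0.5353, 0.082, 0.056]
tcp_rot: [-179.9, 0.0, 79.8]
wrist_force: [-0.7, -0.1, -1.1]
opening: 0.0074
(array([ 0.3,  5.5, 56. ]), array([ 0.05, -0.  ,  0.02]), array([-0.7, -0.2, -1.1]))
time: 9.73
ee_pos: [0.5466, 0.0801, 0.0561]
tcp_rot: [-180.0, -0.0, 79.8]
wrist_force: [0.1, 0.3, -0.5]
opening: 0.007
(array([11.8,  5.5, 56.1]), array([0.04, 0.  , 0.01]), array([ 0.1,  0.4, -0.5]))
```

View pics/p5.png

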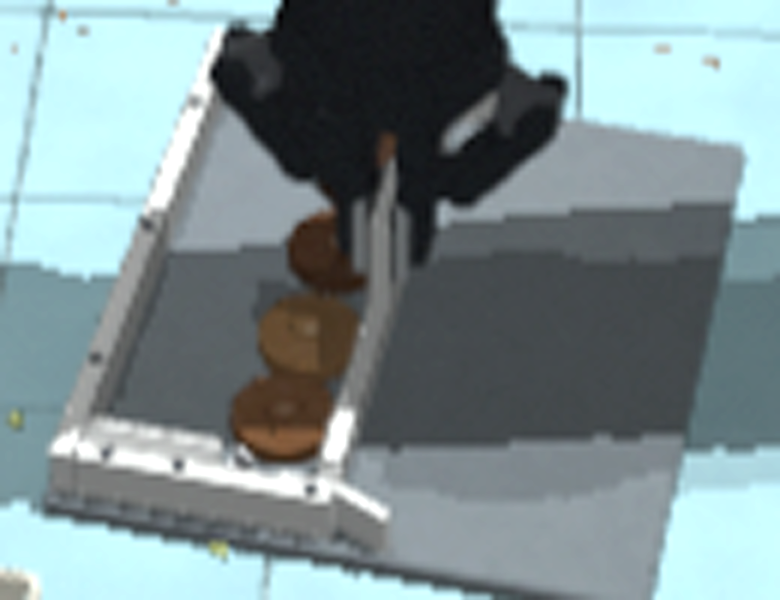

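Three discs sit against the bar, with the fourth hidden under the gripper. The bar end is free inside the left lead-in at (340,440). Continuing through the catches, watching force.

```bash
python3 -m handwheel '[[0,0.003,0,0,0,0],[0,0.003,0,0,0,0],[0,0.003,0,0,0,0],[0,0.003,0,0,0,0],[0,0.003,0,0,0,0],[0,0.003,0,0,0,0],[0,0.002,0,0,0,0],[0,0.002,0,0,0,0]]'; python3 -c "from h import *;print(inh())"
python3 -m handwheel '[[0,0.002,0,0,0,0],[0,0.002,0,0,0,0],[0,0.002,0,0,0,0],[0,0.002,0,0,0,0],[0,0.002,0,0,0,0],[0,0.001,0,0,0,0],[0,0.001,0,0,0,0],[0,0,0,0,0,0]]'; python3 -c "from h import *;print(inh())"
```

```text
time: 10.45
ee_pos: [0.5684, 0.076, 0.0559]
tcp_rot: [-179.9, 0.0, 79.8]
wrist_force: [-2.0, -1.3, -1.1]
opening: 0.0072
(array([34. ,  5.5, 55.9]), array([ 0.07, -0.01,  0.02]), array([-1.7, -1.6, -1.1]))
time: 11.12
ee_pos: [0.5805, 0.074, 0.0562]
tcp_rot: [-180.0, -0.0, 79.8]
wrist_force: [-0.5, -0.2, -1.5]
opening: 0.0075
(array([46.3,  5.6, 56.2]), array([0.01, 0.01, 0.02]), array([-0.4, -0.3, -1.5]))
```

```bash
python3 -m handwheel '[[0,0.001,0,0,0,0],[0,0.001,0,0,0,0],[0,0.001,0,0,0,0],[0,0.001,0,0,0,0],[0,0.001,0,0,0,0],[0,0.001,0,0,0,0],[0,0.001,0,0,0,0],[0,0,0,0,0,0]]'; python3 -c "from h import *;print(inh())"
python3 -m handwheel '[[0,0.001,0,0,0,0],[0,0.0005,0,0,0,0],[0,0.0005,0,0,0,0],[0,0.0005,0,0,0,0],[0,0,0,0,0,0],[0,0,0,0,0,0],[0,0,0,0,0,0],[0,0,0,0,0,0]]'; python3 -c "from h import *;print(inh())"
```

```text
time: 11.78
ee_pos: [0.5873, 0.0727, 0.056]
tcp_rot: [-180.0, -0.0, 79.8]
wrist_force: [-0.2, 0.2, -1.7]
opening: 0.0068
(array([53.2,  5.5, 56. ]), array([0.02, 0.  , 0.02]), array([-0.3,  0.1, -1.7]))
time: 12.45
ee_pos: [0.5895, 0.0724, 0.056]
tcp_rot: [-180.0, -0.0, 79.8]
wrist_force: [0.6, 1.2, -1.0]
opening: 0.0073
(array([55.4,  5.6, 56. ]), array([0.04, 0.  , 0.01]), array([ 0.3,  1.3, -1. ]))
```

```bash
python3 -m handwheel '[[0,0.0005,0,0,0,0],[0,0.0005,0,0,0,0],[0,0.0005,0,0,0,0],[0,0.0005,0,0,0,0],[0,0,0,0,0,0],[0,0,0,0,0,0],[0,0,0,0,0,0],[0,0,0,0,0,0]]'
python3 - <<'E'
from h import *
import pickle
print(inh())
a=shot('top');b=shot('side');pickle.dump((a,b),open('s5.pkl','wb'))
A=cv2.resize(a['img'][200:260,310:355],(450,600),interpolation=cv2.INTER_CUBIC)
B=cv2.resize(b['img'][225:310,270:335],(344,450),interpolation=cv2.INTER_CUBIC)
D=np.zeros((600,344,3),np.uint8);D[:450]=B
cv2.imwrite('pics/p6.png',cv2.convertScaleAbs(np.hstack([A,D]),alpha=1.4)[:,:,::-1])
E
```

```text
time: 13.12
ee_pos: [0.5914, 0.072, 0.056]
tcp_rot: [-180.0, -0.0, 79.8]
wrist_force: [0.4, 0.6, -1.6]
opening: 0.0071
(array([57.4,  5.5, 56. ]), array([0.04, 0.  , 0.01]), array([ 0.3,  0.7, -1.6]))
```

View pics/p6.png

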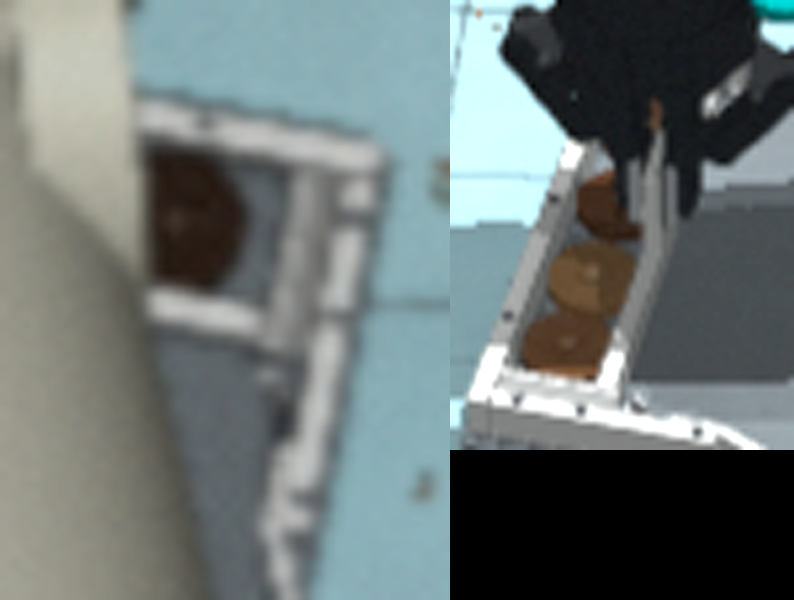

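```bash
python3 -m handwheel '[[0,0.0005,0,0,0,0],[0,0.0005,0,0,0,0],[0,0.0005,0,0,0,0],[0,0,0,0,0,0],[0,0,0,0,0,0],[0,0,0,0,0,0],[0,0,0,0,0,0],[0,0,0,0,0,0]]'
python3 - <<'E'
from h import *
import pickle
print(inh())
a,b=pickle.load(open('s5.pkl','rb'))
fa=lambda x,y:(310+x/10-.5,200+y/10-.5)
hh=lambda q:(MH.T@(q-H)*1000).round(1)
print('fence inner top z33',hh(cast(a,*fa(210,147),.033)),hh(cast(a,*fa(160,138),.033)),'disc far edge',hh(cast(a,*fa(195,155),.02)))
print('bar top edge front/rear',hh(cast(a,*fa(200,302),.029)),hh(cast(a,*fa(200,333),.029)))
E
```

```text
time: 13.88
ee_pos: [0.592, 0.0719, 0.0559]
tcp_rot: [-179.8, 0.0, 79.8]
wrist_force: [-6.5, 0.7, 2.3]
opening: 0.007
(array([57.9,  5.5, 55.9]), array([ 0.16, -0.  ,  0.01]), array([-6.5, -0.4,  2.3]))
fence inner top z33 [ 97.3 -71.1  33. ] [ 97.1 -58.   33. ] disc far edge [ 97.  -67.5  20. ]
bar top edge front/rear [ 57.8 -76.2  29. ] [ 49.8 -77.8  29. ]
```

Contact with the fence is felt: 6.5 N, bar about 55 mm. I'll release and retreat.

```bash
python3 -m handwheel '[[0,-0.0005,0.0003,0,0,0],[0,0,0.0003,0,0,0],[0,0,0,0,0,0],[0,0,0,0,0,0],[0,0,0,0,0,0],[0,0,0,0,0,0],[0,0,0,0,0,0],[0,0,0,0,0,0]]' -0.3
python3 -m handwheel '[[0,0,-0.006,0,0,0],[0,0,-0.008,0,0,0],[0,0,-0.012,0,0,0],[0,0,-0.015,0,0,0],[0,0,-0.02,0,0,0],[0,0,-0.025,0,0,0],[0,0,-0.03,0,0,0],[0,0,-0.03,0,0,0]]'
python3 -m handwheel '[[0,-0.035,-0.01,0,0,0],[0,-0.035,-0.01,0,0,0],[0,-0.035,-0.01,0,0,0],[0,-0.03,-0.01,0,0,0],[-0.02,-0.02,-0.01,0,0,0],[-0.035,-0.01,0,0,0,0],[-0.035,0,0,0,0,0],[-0.035,0,0,0,0,0]]'
python3 - <<'E'
from h import *
import pickle
a=shot('top');b=shot('side');pickle.dump((a,b),open('s6.pkl','wb'))
A=cv2.resize(a['img'][190:270,245:355],(440,320),interpolation=cv2.INTER_CUBIC)
B=cv2.resize(b['img'][228:318,265:355],(360,360),interpolation=cv2.INTER_CUBIC)
D=np.zeros((360,800,3),np.uint8);D[:320,:440]=A;D[:,440:]=B
cv2.imwrite('pics/p7.png',cv2.convertScaleAbs(D,alpha=1.4)[:,:,::-1])
print(state()[2]['wrist_force'])
E
```

```text
time: 14.55
ee_pos: [0.5924, 0.0718, 0.0554]
tcp_rot: [-180.0, 0.0, 79.8]
wrist_force: [-0.5, 0.6, 0.9]
opening: 0.03
time: 15.22
ee_pos: [0.5922, 0.0717, 0.2039]
tcp_rot: [-180.0, -0.0, 79.8]
wrist_force: [0.1, 0.4, -0.3]
opening: 0.0301
time: 15.88
ee_pos: [0.407, -0.0227, 0.2536]
tcp_rot: [179.9, -0.0, 79.9]
wrist_force: [1.2, -0.2, -0.3]
opening: 0.0301
[0.30940316 0.48065922 0.23937442]
```

View pics/p7.png

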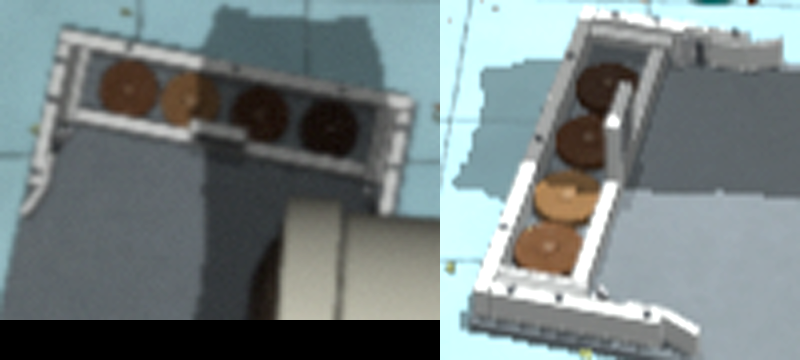

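All four discs are in one row, with the bar closed behind them. One numeric check of the bar, disc and catch positions.

Run:
```python
from h import *
import pickle
a,b=pickle.load(open('s6.pkl','rb'))
def prof(c,pts):
    g=cv2.cvtColor(c['img'],cv2.COLOR_RGB2GRAY).astype(np.float32)
    s=proj(c,[H+MH@(np.array(p)/1000) for p in pts]).astype(np.float32);return cv2.remap(g,s[:,0],s[:,1],1).ravel().round().astype(int).tolist()
print('bar top edge profile x=44..64 step2, z 28')
for y in(-75,-50,40,60,80): print(y,prof(a,[(x,y,28) for x in range(44,66,2)]))
h=lambda q:(MH.T@(q-H)*1000).round(1)
for x,y in[(129,88),(190,98),(260,112),(329,128)]:print('disc',h(cast(a,245+x/4-.4,190+y/4-.4,.02)))
print('catch z25 at x=40: |y| 90..112 step 2')
print('L side',prof(b,[(40,y,28) for y in range(90,114,2)]));print('R top',prof(a,[(40,-y,28) for y in range(90,114,2)]));print('L top',prof(a,[(40,y,28) for y in range(90,114,2)]))
```

```text
bar top edge profile x=44..64 step2, z 28
-75 [38, 34, 37, 48, 64, 76, 73, 57, 34, 16, 12]
-50 [37, 34, 38, 49, 64, 73, 74, 66, 48, 33, 26]
40 [69, 65, 65, 79, 115, 135, 136, 120, 83, 63, 57]
60 [69, 63, 65, 83, 111, 134, 131, 106, 69, 47, 43]
80 [69, 66, 65, 80, 114, 133, 134, 115, 78, 53, 41]
disc [79.5 67.3 20. ]
disc [80.7 27.  20. ]
disc [ 80.4 -19.4  20. ]
disc [ 78.8 -65.4  20. ]
catch z25 at x=40: |y| 90..112 step 2
L side [118, 117, 117, 119, 124, 128, 101, 110, 155, 193, 197, 176]
R top [38, 39, 42, 47, 46, 44, 43, 53, 76, 105, 130, 132]
L top [72, 71, 68, 66, 65, 67, 69, 70, 69, 72, 98, 120]
```

```bash
python3 -c "
from h import *
print(order.job_done(), monitor.get_obs()['time'])"
```

```text
the job is handed in; nothing more can be done
the job is handed in; nothing more can be done
```

I took the bar out of its rest, gathered the four brown discs against its face and pushed the row into the holder. I slid the bar on until it met the fence (about 6.5 N), let go and backed off. The job was handed in after roughly 16 s of robot time, and no verdict came back.

**Last checks, holder axes:**

| Item | Measured | Required |
|---|---|---|
| Bar centre, x | about 55 mm; matching profiles across its length, so square | 48 to 58 mm |
| Disc centres, x | 79 to 81 mm | above 70 mm |
| Disc centres, y | about 67, 27, -19 and -65 mm | within ±90 mm |
| Wrist force after letting go | under 1 N (nothing touched) | robot touches nothing |

**Not confirmed or disagreeing:**
- **Catches:** the pictures were too coarse to show that they had sprung shut, and I felt no clear click (at most about 2 N at the points where I read the force). I judge them shut only because the bar is about at home, inside the 4 mm closing limit.
- **Bar position in the grip:** the tool read about 58 mm along x at contact, against about 55 mm for the bar in the pictures. I went by the fence contact and the pictures.
- **Trays and scoop:** I worked clear of them but did not measure them again at the end.

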